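Rack the student pots for the kiln in reverse order

TASK

Move the four clay pieces from the white tiles of the drying board onto the kiln rack, one per bay, upright and centred in the white ring, in reverse order: the rack will be turned round before the kiln, so the piece that is now leftmost goes into the rightmost bay and so on. Set each one down gently, without tipping any over, and leave the blue glazed vase where it stands.

Things in the scene. Friction and masses are not known exactly. Their poses are not given: they have to be found in the camera images.
- vase_mid (a point): The vase, of buff clay, 80 to 280 g: bud vase: closed round body 50 mm across with straight sides from 8 to 64 mm up, then a narrow neck 22 mm across with a small flared lip; 100 mm tall, the tallest of the four. The point is on its axis half-way up, 50 mm above its underside; z is its upright axis. It starts standing on its own plaster tile.
- tumbler_mid (a point): The tumbler, of buff clay, 80 to 280 g: plain straight-sided open beaker, 49 mm across, 62 mm tall, wall 4 mm. The point is on its axis half-way up, 31 mm above its underside; z is its upright axis. It starts standing on its own plaster tile.
- dish_mid (a point): The dish, of buff clay, 80 to 280 g: low round open dish with straight sides, 64 mm across and only 36 mm tall, wall 5 mm. The point is on its axis half-way up, 18 mm above its underside; z is its upright axis. It starts standing on its own plaster tile.
- planter_mid (a point): The planter, of buff clay, 80 to 280 g: square open pot, 52 by 52 mm, 50 mm tall, wall 5 mm; its x and y axes are square to its flat sides, and it may stand turned by up to 0.2 rad against the board. The point is on its axis half-way up, 25 mm above its underside; z is its upright axis. It starts standing on its own plaster tile.
- vase_tile: Fixed white round plaster tile, 74 mm across, 8 mm thick, under the vase at the start; origin: centre of its underside, 30 mm above the table on the brown wooden drying board (110 by 370 mm). Tile top 38 mm above the table. The four tiles, alike, form a straight row along their common y axis, 85 mm apart, in varying order; y points to the robot's left within 0.1 rad.
- tumbler_tile: Fixed white round plaster tile, 74 mm across, 8 mm thick, under the tumbler at the start; origin: centre of its underside, 30 mm above the table on the brown wooden drying board (110 by 370 mm). Tile top 38 mm above the table. The four tiles, alike, form a straight row along their common y axis, 85 mm apart, in varying order; y points to the robot's left within 0.1 rad.
- dish_tile: Fixed white round plaster tile, 74 mm across, 8 mm thick, under the dish at the start; origin: centre of its underside, 30 mm above the table on the brown wooden drying board (110 by 370 mm). Tile top 38 mm above the table. The four tiles, alike, form a straight row along their common y axis, 85 mm apart, in varying order; y points to the robot's left within 0.1 rad.
- planter_tile: Fixed white round plaster tile, 74 mm across, 8 mm thick, under the planter at the start; origin: centre of its underside, 30 mm above the table on the brown wooden drying board (110 by 370 mm). Tile top 38 mm above the table. The four tiles, alike, form a straight row along their common y axis, 85 mm apart, in varying order; y points to the robot's left within 0.1 rad.
- kiln_rack: Fixed dark wooden rack, 110 (x) by 384 mm (y), roughly parallel to the drying board, on its near or far side; y points to the robot's left within 0.1 rad. Origin: centre of its underside, on the table. Flat top 40 mm up. Four bays, parted by pale lines, their centres at x = 0, y = -127.5, -42.5, 42.5, 127.5 mm, each in a painted white ring 72 mm across. End boards at y = +-186 mm rise to 65 mm.
- show_vase: Bystander: blue glazed finished vase, 110 mm across at its widest, 180 mm tall, 0.7 kg, standing to the robot's left of the work; origin at the centre of its underside.
There are look-alikes about, which are no part of the job. Leave any orange or red look-alike of the part that bears dish_mid alone.

How it is judged (in metres and radians):
At the end, for the whole second after the job is handed in: Each piece stands released and at rest on the kiln rack, upright within 0.12 rad, its centre within 14 mm of its bay's centre along the rack and across it and within 6 mm of its standing height; the order along the rack, left to right, is the reverse of that of the pieces' tiles on the drying board (((y of each of tumbler_tile, dish_tile, planter_tile in the frame of vase_tile below 0.055 m and y of vase_mid in the frame of kiln_rack between -0.1415 and -0.1135 m) or (y of any of tumbler_tile, dish_tile, planter_tile in the frame of vase_tile above 0.055 m and y of each of tumbler_tile, dish_tile, planter_tile in the frame of vase_tile below 0.14 m and y of vase_mid in the frame of kiln_rack between -0.0565 and -0.0285 m) or (y of any of tumbler_tile, dish_tile, planter_tile in the frame of vase_tile above 0.14 m and y of each of tumbler_tile, dish_tile, planter_tile in the frame of vase_tile below 0.225 m and y of vase_mid in the frame of kiln_rack between 0.0285 and 0.0565 m) or (y of any of tumbler_tile, dish_tile, planter_tile in the frame of vase_tile above 0.225 m and y of vase_mid in the frame of kiln_rack between 0.1135 and 0.1415 m)) and x of vase_mid in the frame of kiln_rack between -0.014 and 0.014 m and z of vase_mid in the frame of kiln_rack between 0.084 and 0.096 m and angle between each of vase_mid, tumbler_mid, dish_mid, planter_mid's own z axis and vertical below 0.12 rad and linear speed of each of vase, tumbler, dish, planter below 0.02 m/s and ((y of each of vase_tile, dish_tile, planter_tile in the frame of tumbler_tile below 0.055 m and y of tumbler_mid in the frame of kiln_rack between -0.1415 and -0.1135 m) or (y of any of vase_tile, dish_tile, planter_tile in the frame of tumbler_tile above 0.055 m and y of each of vase_tile, dish_tile, planter_tile in the frame of tumbler_tile below 0.14 m and y of tumbler_mid in the frame of kiln_rack between -0.0565 and -0.0285 m) or (y of any of vase_tile, dish_tile, planter_tile in the frame of tumbler_tile above 0.14 m and y of each of vase_tile, dish_tile, planter_tile in the frame of tumbler_tile below 0.225 m and y of tumbler_mid in the frame of kiln_rack between 0.0285 and 0.0565 m) or (y of any of vase_tile, dish_tile, planter_tile in the frame of tumbler_tile above 0.225 m and y of tumbler_mid in the frame of kiln_rack between 0.1135 and 0.1415 m)) and x of tumbler_mid in the frame of kiln_rack between -0.014 and 0.014 m and z of tumbler_mid in the frame of kiln_rack between 0.065 and 0.077 m and ((y of each of vase_tile, tumbler_tile, planter_tile in the frame of dish_tile below 0.055 m and y of dish_mid in the frame of kiln_rack between -0.1415 and -0.1135 m) or (y of any of vase_tile, tumbler_tile, planter_tile in the frame of dish_tile above 0.055 m and y of each of vase_tile, tumbler_tile, planter_tile in the frame of dish_tile below 0.14 m and y of dish_mid in the frame of kiln_rack between -0.0565 and -0.0285 m) or (y of any of vase_tile, tumbler_tile, planter_tile in the frame of dish_tile above 0.14 m and y of each of vase_tile, tumbler_tile, planter_tile in the frame of dish_tile below 0.225 m and y of dish_mid in the frame of kiln_rack between 0.0285 and 0.0565 m) or (y of any of vase_tile, tumbler_tile, planter_tile in the frame of dish_tile above 0.225 m and y of dish_mid in the frame of kiln_rack between 0.1135 and 0.1415 m)) and x of dish_mid in the frame of kiln_rack between -0.014 and 0.014 m and z of dish_mid in the frame of kiln_rack between 0.052 and 0.064 m and ((y of each of vase_tile, tumbler_tile, dish_tile in the frame of planter_tile below 0.055 m and y of planter_mid in the frame of kiln_rack between -0.1415 and -0.1135 m) or (y of any of vase_tile, tumbler_tile, dish_tile in the frame of planter_tile above 0.055 m and y of each of vase_tile, tumbler_tile, dish_tile in the frame of planter_tile below 0.14 m and y of planter_mid in the frame of kiln_rack between -0.0565 and -0.0285 m) or (y of any of vase_tile, tumbler_tile, dish_tile in the frame of planter_tile above 0.14 m and y of each of vase_tile, tumbler_tile, dish_tile in the frame of planter_tile below 0.225 m and y of planter_mid in the frame of kiln_rack between 0.0285 and 0.0565 m) or (y of any of vase_tile, tumbler_tile, dish_tile in the frame of planter_tile above 0.225 m and y of planter_mid in the frame of kiln_rack between 0.1135 and 0.1415 m)) and x of planter_mid in the frame of kiln_rack between -0.014 and 0.014 m and z of planter_mid in the frame of kiln_rack between 0.059 and 0.071 m); the robot touches nothing.
It fails at once if a clay piece is tipped over (angle between any of vase_mid, tumbler_mid, dish_mid, planter_mid's own z axis and vertical above 0.7 rad).
It fails at once if a clay piece is dropped or slammed onto the rack (faster than 0.6 m/s within 30 mm of its top) ((linear speed of vase above 0.6 m/s and z of vase_mid in the frame of kiln_rack below 0.12 m and x of vase_mid in the frame of kiln_rack between -0.055 and 0.055 m and y of vase_mid in the frame of kiln_rack between -0.18 and 0.18 m) or (linear speed of tumbler above 0.6 m/s and z of tumbler_mid in the frame of kiln_rack below 0.101 m and x of tumbler_mid in the frame of kiln_rack between -0.055 and 0.055 m and y of tumbler_mid in the frame of kiln_rack between -0.18 and 0.18 m) or (linear speed of dish above 0.6 m/s and z of dish_mid in the frame of kiln_rack below 0.088 m and x of dish_mid in the frame of kiln_rack between -0.055 and 0.055 m and y of dish_mid in the frame of kiln_rack between -0.18 and 0.18 m) or (linear speed of planter above 0.6 m/s and z of planter_mid in the frame of kiln_rack below 0.095 m and x of planter_mid in the frame of kiln_rack between -0.055 and 0.055 m and y of planter_mid in the frame of kiln_rack between -0.18 and 0.18 m)).
It fails at once if the blue glazed vase is moved by more than 20 mm (distance of show_vase from where it was at the start of the episode above 0.02 m).
It also fails if it takes over 104 s, if anything falls off the work surface, if the arm or the gripper's body presses on something with over 40 N, if the wrist force passes 120 N, or if a joint passes its speed limit or range.

ROBOT

A 6-joint arm with a two-finger parallel gripper is mounted at the origin on the work surface. World frame = base frame: x ahead of the robot, y to its left, z up, the work surface at z = 0. Lengths are in m, angles in degrees, forces in N, time in s.
With the tool pointing down it reaches from about 0.275 to 1 m from the base axis. Payload 8.4 kg.
Tool frame: the origin (TCP) lies midway between the tips of the shut fingers; the grasp point (between the pads) lies 19 mm behind it; z points along the fingers, y is the line along which they close (so a half turn about z gives the same grasp; the last joint's range is limited). The gripper opens to 85 mm and grips with 20 to 120 N. Pads are 22 mm wide; open, the fingers measure 114 mm over their backs; the gripper's body (76 mm by 85 mm) begins 54 mm behind the grasp point. The pads swing forward as they close: fully open they stand 13 mm farther back than shut.
Start: joints at [71.368, 20.225, 93.587, -0, 66.188, -0.138], TCP at [0.198, 0.593, 0.2] pointing down, gripper open.
Joint ranges: [-150.9, 150.9], [-52.94, 120.26], [3.33, 152.33], [-74.26, 254.26], [0, 154.13], [-172.89, 172.89]. Speed limits (degrees/s): [127.2, 127.2, 159.86, 180, 180, 180].

INTERFACE

Orientations are given as [roll, pitch, yaw] about the fixed x, y, z axes, in that order (R = Rz(yaw) Ry(pitch) Rx(roll)).
In Python, from workcell import ctrl, imaging gives the robot as it stands. The module is installed in compiled form; this text tells all that it offers.
- The arm moves only by the tool send_rows, never from a script. Its argument "motion" is a list of rows, each a list of 4 numbers: the shift along the tool's x, y, z in cm, then the turn about the tool's z in rad. In form: [[x, y, z, yaw], ...]. A call has 1 to 12 rows; each row is the pose to reach, as a shift and turn from the pose commanded when the call began, along the tool's axes at that moment; what a row does not reach only later rows make up. A row lasts 1/10 s, in which the tool goes at most 50 mm and 8.59 degrees, less where a joint would pass 70% of its speed; a pose out of reach is approached as far as the arm can. A call with a gripper value outside its range is refused whole. "gripper" is the finger opening in cm, from 0 to 8.54, set as the call begins (left out, the last holds). The fingers move at their own pace and stop on an object; "newtons" is the grip in N (left out, the last holds). Time passes only in rows, so rows that repeat a pose let the fingers close. It gives the time, the measured TCP pose, the force, the opening and the grip force at its end, in the units of the state.
- ctrl.observe(): the state, without advancing time (a new reading comes with each control period).
- imaging.camera(name): name is "scene" or "top"; returns a dict with "color" (420x560x3 uint8, blue, green, red), "range_z" (420x560 float32, m along the optical axis (not along the pixel's ray), 0 where there is no reading), "K" (3x3 intrinsics, pixels), "k1" (the pictures are not rectified: a ray, as slopes to the right and down, at radius r is drawn at 1 + k1 r^2 times it, then the intrinsics apply), "origin" and "attitude" of the camera in the world. Camera axes: x right, y down, z forward; pixel columns grow to the right and rows downward; lengths in m; the calibration is good to about 2 mm. A picture is of the moment at which its call begins.
- ctrl.job_done(): hands the job in; it is judged then, once.
The state is a dict: "clock": time; "joint_positions": joint angles; "qd": joint speeds; "joint_efforts": joint torques, N m; "position": TCP position; "tool_rot": TCP orientation; "wrist_force": force on the tool from outside, world axes, zero at the start; "wrist_torque": the same for the moment, N m; "grip_width": finger opening in m; "grasp_force": force on a finger pad.
Only numpy, scipy, OpenCV 4.12 (cv2) and the standard library are available. Lean on these libraries where they do the work, as an engineer would, in place of code of your own. Each camera call takes 0.05 s, during which the arm holds its last target. There are 200 camera calls.

## Working session

There is one attempt and no reset: what is moved stays moved. The work goes in short steps, Python scripts to look and compute and a tool call to move; the robot and the scene stay as the last step left them, time stands still between calls to the robot, and variables do not carry over. Pictures are saved under pics/ and viewed, at most 14 in all, crops included, and the job is handed in when it is done.

Besides the shell and the picture viewer there is one more tool, called after ">>>" as name(argument=value, ...), one argument or row to a line, values as JSON. send_rows: Moves the arm, as the interface text tells. Its arguments: {"type":"object","properties":{"motion":{"type":"array","items":{"type":"array","items":{"type":"number"}}},"gripper":{"type":"number"},"newtons":{"type":"number"}},"required":["motion"]}

```bash
mkdir -p pics
cat > h.py <<'E'
import numpy as np, cv2
from workcell import ctrl, imaging
def pts(c):
    """world xyz per pixel from the depth image"""
    h,w=c["range_z"].shape; K=np.array(c["K"],float); k=c["k1"]
    u,v=np.meshgrid(np.arange(w),np.arange(h))
    p=cv2.undistortPoints(np.stack([u,v],-1).reshape(-1,1,2).astype(np.float64),K,np.array([k,0,0,0,0.])).reshape(h,w,2)
    z=c["range_z"]
    P=np.dstack([p[...,0]*z,p[...,1]*z,z])
    return P,p
def att(c):
    from scipy.spatial.transform import Rotation as R
    a=np.array(c["attitude"],float)
    return a if a.shape==(3,3) else R.from_euler('xyz',a,degrees=True).as_matrix()
def world(c):
    P,p=pts(c); return P@att(c).T+np.array(c["origin"])
def ray(c,uv,h):
    K=np.array(c["K"],float)
    p=cv2.undistortPoints(np.array(uv,float).reshape(-1,1,2),K,np.array([c["k1"],0,0,0,0.])).reshape(-1,2)
    d=np.c_[p,np.ones(len(p))]@att(c).T; o=np.array(c["origin"])
    return o+d*((h-o[2])/d[:,2])[:,None]
E
python3 - <<'E'
from h import *
print(ctrl.observe())
for n in("top","scene"):
    c=imaging.camera(n); cv2.imwrite(f"pics/{n}0.png",c["color"]); print(n,c["K"],c["k1"],c["origin"],c["attitude"])
    W=world(c); np.save(n+"W.npy",W)
    print([W[r,q].round(3).tolist() for r,q in((210,280),(100,100),(350,450))])
E
```

```text
{'clock': 0.0, 'joint_positions': array([ 7.13664961e+01,  2.02623802e+01,  9.36300678e+01, -1.50903930e-03,
        6.61858444e+01, -1.37961352e-01]), 'qd': array([ 0.03701961, -0.03728591, -0.00419498, -0.06781708, -0.00355472,
        0.08520831]), 'joint_efforts': array([ 1.69922710e-03, -6.05253196e+01, -3.42066479e+01,  1.93649616e-04,
        9.41448554e-03,  1.56012317e-05]), 'position': array([0.19811744, 0.59222374, 0.19925545]), 'tool_rot': array([-1.79921705e+02,  1.19120340e-03,  1.61505069e+02]), 'wrist_force': array([ 0.78208532,  0.81325286, -0.48232606]), 'wrist_torque': array([0.01505736, 0.0041072 , 0.00865788]), 'grasp_force': 0.0, 'grip_width': 0.08558307796910788}
top [[383.73407678   0.         289.14017505]
 [  0.         383.73407678 205.51784771]
 [  0.           0.           1.        ]] -0.07884130885921178 [0.44346311 0.09734082 1.05755635] [-171.17760159    0.73647712  -90.15256078]
[[0.595, 0.136, 0.002], [0.933, 0.681, -0.001], [0.212, -0.321, -0.001]]
scene [[459.76550151   0.         288.76662735]
 [  0.         459.76550151 213.76854799]
 [  0.           0.           1.        ]] 0.04203406182279678 [ 1.41122325 -0.27131512  0.63231239] [-122.09011679    0.16528602   64.21184805]
[[0.474, 0.154, -0.001], [-1.297, -0.122, -0.193], [0.576, 0.812, -0.75]]
```

View pics/top0.png

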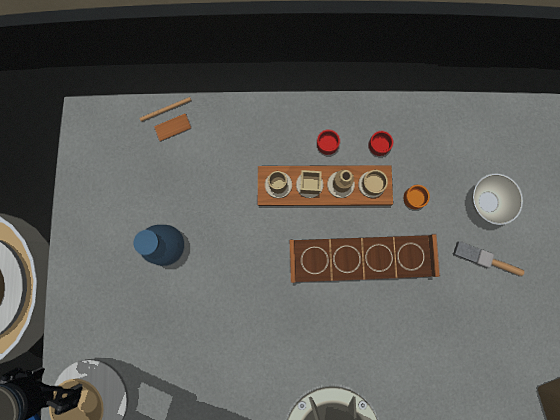

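View pics/scene0.png

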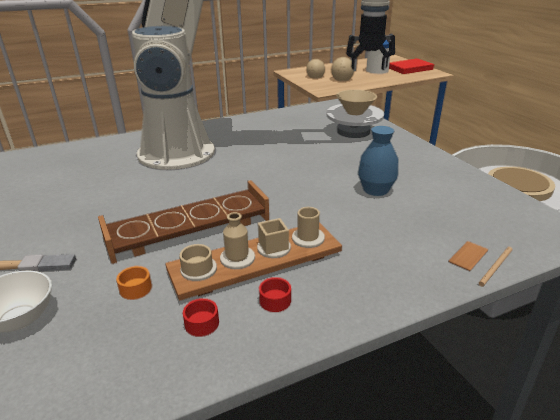

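Top view (+x up, +y left): tumbler at (278,183), planter (311,181), vase (344,180), dish (374,182). The rack is on the near side, with rings at (315,260), (347,259), (379,258) and (411,257). The blue vase is at (158,245). 

Possible confusions for the dish are red at (328,142), red at (381,143) and orange at (417,197). The buff one on its tile at (374,182) is the right one.

```bash
cat > meas.py <<'E'
from h import *
c=imaging.camera("top"); W=world(c); im=c["color"]
hsv=cv2.cvtColor(im,cv2.COLOR_BGR2HSV)
def circ(P):  # algebraic circle fit
    A=np.c_[2*P[:,:2],np.ones(len(P))]; s=np.linalg.lstsq(A,(P[:,:2]**2).sum(1),rcond=None)[0]
    return s[0],s[1],np.sqrt(s[2]+s[0]**2+s[1]**2)
# rings
for u,v in((315,260),(347,259),(379,258),(411,257)):
    yy,xx=np.mgrid[v-20:v+21,u-20:u+21]; r=np.hypot(yy-v,xx-u)
    m=(r<17.5)&(r>9)&(hsv[yy,xx,1]<90)&(hsv[yy,xx,2]>110)
    R=ray(c,np.c_[xx[m],yy[m]],.040); print("ring",m.sum(),np.round(circ(R),4),"depth z",W[v,u,2].round(4))
# pieces: depth points close to rim height
for n,(u,v),zt,half in(("tumbler",(278,183),.100,.03),("planter",(311,181),.088,.03),("vase",(344,180),.138,.02),("dish",(374,182),.074,.036)):
    yy,xx=np.mgrid[v-18:v+19,u-17:u+18]; P=W[yy,xx].reshape(-1,3); px=np.c_[xx.ravel(),yy.ravel()]
    k=abs(P[:,2]-zt)<.006; k&=np.linalg.norm(px-[u,v],axis=1)<17
    R=ray(c,px[k],zt)
    (cx,cy),rr=cv2.minEnclosingCircle(R[:,:2].astype(np.float32)); b=cv2.minAreaRect((R[:,:2]*1000).astype(np.float32))
    print(n,k.sum(),"zmed",np.median(P[k,2]).round(4),"encl",round(cx,4),round(cy,4),"d",round(2*rr,4),"rect",np.round(b[0],1),np.round(b[1],1),round(b[2],1))
    k2=(abs(P[:,2]-(zt-.03))<.04)&(P[:,2]>.05); print("   zmax",P[k2,2].max().round(3))
    # tile: whitish near z .038
    h=hsv[yy,xx].reshape(-1,3); t=(h[:,1]<50)&(h[:,2]>140)&(abs(P[:,2]-.038)<.006)
    if t.sum()>9:
        R=ray(c,px[t],.038); (cx,cy),rr=cv2.minEnclosingCircle(R[:,:2].astype(np.float32)); print("   tile",t.sum(),round(cx,4),round(cy,4),round(2*rr,4))
cv2.imwrite("pics/crop1.png",cv2.resize(im[130:290,250:445],None,fx=4,fy=4,interpolation=cv2.INTER_CUBIC)[:600,:780])
E
python3 meas.py
```

```text
ring 139 [0.4568 0.0442 0.0346] depth z 0.0409
ring 143 [ 0.4597 -0.0406  0.0347] depth z 0.0427
ring 134 [ 0.462  -0.1256  0.0347] depth z 0.0434
ring 129 [ 0.4649 -0.2105  0.0346] depth z 0.0386
tumbler 90 zmed 0.0992 encl 0.6585 0.1394 d 0.0489 rect [658.3 140.1] [46.  47.1] 89.9
   zmax 0.103
   tile 138 0.6605 0.1398 0.0724
planter 157 zmed 0.0878 encl 0.6604 0.0526 d 0.0708 rect [659.7  53.5] [52.  53.1] 85.6
   zmax 0.093
   tile 75 0.6591 0.0468 0.0873
vase 98 zmed 0.1386 encl 0.6603 -0.0302 d 0.0287 rect [660.2 -31.1] [24.6 27.8] 88.6
   zmax 0.142
   tile 163 0.6614 -0.0419 0.0952
dish 150 zmed 0.0734 encl 0.6593 -0.1162 d 0.0654 rect [ 659.  -115.9] [63.7 61.7] 89.8
   zmax 0.079
   tile 60 0.6601 -0.1029 0.067
```

View pics/crop1.png

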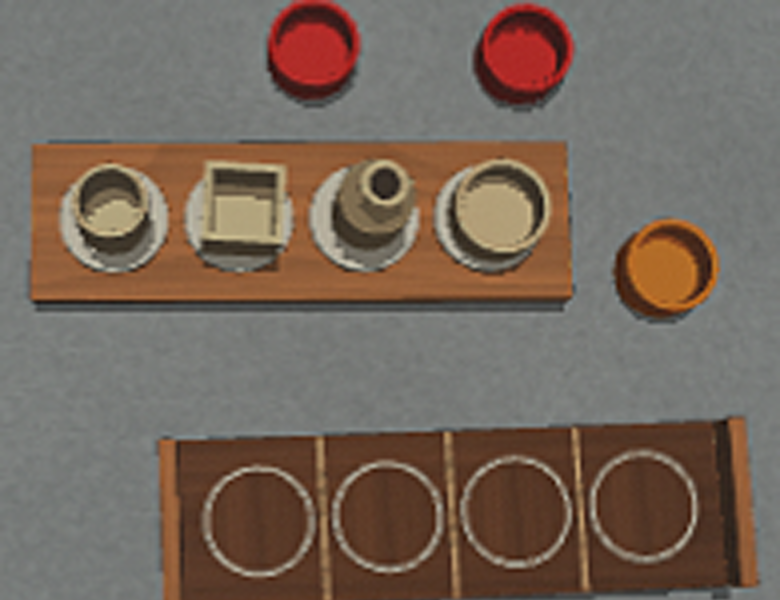

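The crop confirms tumbler, planter, vase, dish from left to right. All four are buff and on tiles; the red and orange dishes are off the board. Rim heights, sizes and 85 mm spacings all match the description. I'll rise first to clear the blue vase.

```bash
cat > go.py <<'E'
import sys
from h import *
s=ctrl.observe(); x,y,z,yaw=map(float,sys.argv[1:5])
p=np.array(s["position"]); a=np.radians(s["tool_rot"][2]); d=np.array([x,y,z])-p
dy=(yaw-s["tool_rot"][2]+180)%360-180
print("t",round(s["clock"],2),"pos",p.round(4),"rot",np.round(s["tool_rot"],2),"w",round(s["grip_width"],4),"grip",round(s["grasp_force"],1))
print("row cm:",np.round(100*np.array([d[0]*np.cos(a)+d[1]*np.sin(a), d[0]*np.sin(a)-d[1]*np.cos(a), -d[2]]),2),"turn",round(-np.radians(dy),3))
E
python3 go.py .6585 .1395 .2 90; python3 -c "
from h import *
W=np.load('topW.npy'); P=W[225:270,130:190].reshape(-1,3); P=P[P[:,2]>.03]; print(P.min(0),P.max(0))"
```

```text
t 0.15 pos [0.1981 0.5923 0.1994] rot [-179.94   -0.    161.5 ] w 0.0852 grip 0.0
row cm: [-58.03 -28.34  -0.06] turn 1.248
[0.44290684 0.09734082 0.04719994] [0.54830276 0.48255191 1.05755635]
```

>>> send_rows(
  motion=[
    [0,0,-15,0],
    [0,0,-15,0],
    [0,0,-15,0],
    [0,0,-15,0],
    [-58,-28.4,-15,1.25],
    [-58,-28.4,-15,1.25],
    [-58,-28.4,-15,1.25],
    [-58,-28.4,-15,1.25],
    [-58,-28.4,-15,1.25],
    [-58,-28.4,-15,1.25],
    [-58,-28.4,-15,1.25],
    [-58,-28.4,-15,1.25],
  ],
  gripper=8.54,
  newtons=40,
)

```text
clock: 1.35
position: [0.4841, 0.3101, 0.3494]
tool_rot: [-180.0, 0.0, 92.4]
wrist_force: [0.6, 0.5, 0.4]
grip_width: 0.0852
grasp_force: 0.0
```

```bash
python3 go.py .6585 .1395 .15 90
```

```text
t 1.35 pos [0.4841 0.3101 0.3494] rot [-1.7998e+02  1.0000e-02  9.2400e+01] w 0.0852 grip 0.0
row cm: [-17.78  16.71  19.94] turn 0.042
```

>>> send_rows(
  motion=[
    [-17.8,16.7,6,0.042],
    [-17.8,16.7,6,0.042],
    [-17.8,16.7,6,0.042],
    [-17.8,16.7,6,0.042],
    [-17.8,16.7,6,0.042],
    [-17.8,16.7,6,0.042],
    [-17.8,16.7,6,0.042],
    [-17.8,16.7,17,0.042],
    [-17.8,16.7,17,0.042],
    [-17.8,16.7,17,0.042],
    [-17.8,16.7,17,0.042],
  ],
)

```text
clock: 2.45
position: [0.6569, 0.1429, 0.179]
tool_rot: [-179.8, 0.0, 90.4]
wrist_force: [0.1, -0.5, 1.0]
grip_width: 0.0854
grasp_force: 0.0
```

```bash
python3 go.py .6585 .1395 .05 90
python3 - <<'E'
from h import *
c=imaging.camera("scene"); cv2.imwrite("pics/s1.png",cv2.resize(c["color"][120:300,80:400],None,fx=2,fy=2))
E
```

```text
t 2.45 pos [0.6569 0.1429 0.179 ] rot [-1.7981e+02  3.0000e-02  9.0410e+01] w 0.0854 grip 0.0
row cm: [-0.34  0.15 12.9 ] turn 0.007
```

View pics/s1.png

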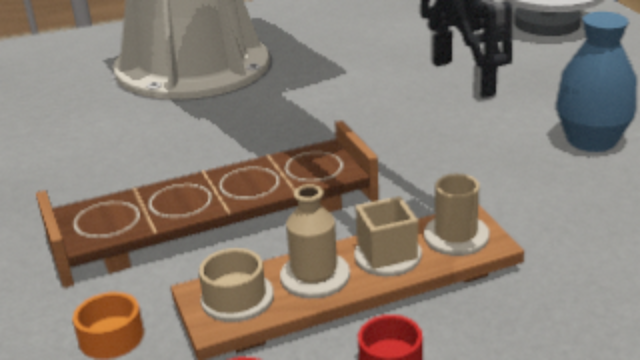

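The gripper is above the tumbler, with both fingers straddling it along x. I'll descend and grip.

>>> send_rows(
  motion=[
    [-0.3,0.1,4,0],
    [-0.3,0.1,8,0],
    [-0.3,0.1,11,0],
    [-0.3,0.1,12.8,0],
    [-0.3,0.1,12.8,0],
    [-0.3,0.1,12.8,0],
  ],
)

```text
clock: 3.1
position: [0.6614, 0.1399, 0.0547]
tool_rot: [179.8, -0.0, 90.4]
wrist_force: [-0.2, 0.5, 0.5]
grip_width: 0.0854
grasp_force: 0.0
```

>>> send_rows(
  motion=[
    [0,0,0,0],
    [0,0,0,0],
    [0,0,0,0],
    [0,0,0,0],
    [0,0,0,0],
    [0,0,0,0],
    [0,0,0,0],
    [0,0,0,0],
  ],
  gripper=4.0,
  newtons=40,
)

```text
clock: 3.9
position: [0.6603, 0.1395, 0.0537]
tool_rot: [179.9, -0.0, 90.3]
wrist_force: [-2.4, 0.5, 7.8]
grip_width: 0.0467
grasp_force: 40.3
```

>>> send_rows(
  motion=[
    [0,0,-1,0],
    [0,0,-4,0],
    [0,0,-8,0],
    [0,0,-12,0],
    [0,0,-15,0],
    [0,0,-15,0],
  ],
)

```text
clock: 4.5
position: [0.6623, 0.1397, 0.2082]
tool_rot: [179.5, -0.1, 90.3]
wrist_force: [0.6, 0.6, -0.6]
grip_width: 0.0467
grasp_force: 41.7
```

```bash
python3 go.py .4649 -.2105 .2 91.8
```

```text
t 4.5 pos [0.6623 0.1397 0.2082] rot [ 1.7951e+02 -1.0000e-01  9.0340e+01] w 0.0467 grip 41.7
row cm: [-34.9  -19.95   0.82] turn -0.025
```

>>> send_rows(
  motion=[
    [-3.5,-2,0,0],
    [-7,-4,0,0],
    [-10.5,-6,0,0],
    [-14,-8,0,0],
    [-17.5,-10,0,0],
    [-21,-12,0,0],
    [-24.5,-14,0,0],
    [-28,-16,0,-0.025],
    [-31.5,-18,0,-0.025],
    [-34,-19.5,0,-0.025],
    [-34.9,-20,0,-0.025],
    [-34.9,-20,0,-0.025],
  ],
)

```text
clock: 5.7
position: [0.4609, -0.2117, 0.2018]
tool_rot: [-180.0, -0.0, 91.6]
wrist_force: [0.8, 0.3, -1.1]
grip_width: 0.0465
grasp_force: 41.8
```

>>> send_rows(
  motion=[
    [0,0,3,0],
    [0,0,6,0],
    [0,0,9,0],
    [0,0,10,0],
    [0,0,10,0],
  ],
)

```text
clock: 6.2
position: [0.4611, -0.2097, 0.1008]
tool_rot: [-179.8, -0.1, 91.8]
wrist_force: [-0.0, -0.1, -0.9]
grip_width: 0.0467
grasp_force: 41.7
```

```bash
python3 go.py .4649 -.2105 .0557 91.8;  python3 - <<'E'
from h import *
c=imaging.camera("scene"); cv2.imwrite("pics/s2.png",cv2.resize(c["color"][120:300,80:400],None,fx=2,fy=2))
E
```

```text
t 6.2 pos [ 0.4611 -0.2097  0.1008] rot [-1.7985e+02 -9.0000e-02  9.1830e+01] w 0.0467 grip 41.7
row cm: [-0.09  0.37  4.51] turn 0.001
```

View pics/s2.png

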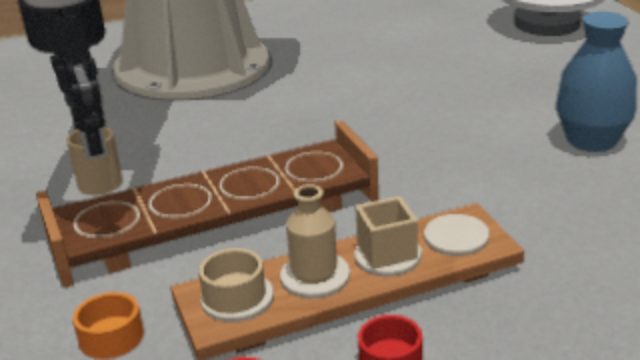

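The tumbler is held upright at (94,160) above ring (107,219), and its tile is empty. I'll lower it slowly.

>>> send_rows(
  motion=[
    [-0.1,0.4,2,0],
    [-0.1,0.4,3.5,0],
    [-0.1,0.4,4.1,0],
    [-0.1,0.4,4.4,0],
    [-0.1,0.4,4.5,0],
    [-0.1,0.4,4.5,0],
    [-0.1,0.4,4.5,0],
  ],
)

```text
clock: 6.95
position: [0.4661, -0.2121, 0.0577]
tool_rot: [179.9, 0.0, 91.8]
wrist_force: [0.1, 0.6, -2.0]
grip_width: 0.0467
grasp_force: 41.8
```

>>> send_rows(
  motion=[
    [0,0,0.1,0],
    [0,0,0.2,0],
    [0,0,0.2,0],
    [0,0,0.2,0],
  ],
)

```text
clock: 7.35
position: [0.4659, -0.2121, 0.0557]
tool_rot: [180.0, 0.0, 91.8]
wrist_force: [-3.0, -0.2, 7.9]
grip_width: 0.0467
grasp_force: 42.6
```

Contact is felt, at the expected height. I'll release a little first, then open fully and rise.

>>> send_rows(
  motion=[
    [0,0,0,0],
    [0,0,0,0],
    [0,0,0,0],
    [0,0,0,0],
  ],
  gripper=6.0,
)

```text
clock: 7.75
position: [0.4656, -0.2119, 0.0549]
tool_rot: [-180.0, -0.0, 91.8]
wrist_force: [0.6, 0.6, -0.1]
grip_width: 0.0602
grasp_force: 0.0
```

>>> send_rows(
  motion=[
    [0,0,0,0],
    [0,0,-0.5,0],
    [0,0,-3,0],
    [0,0,-7,0],
    [0,0,-11,0],
    [0,0,-14.5,0],
    [0,0,-14.5,0],
  ],
  gripper=8.54,
)

```text
clock: 8.45
position: [0.4684, -0.2132, 0.2052]
tool_rot: [179.6, 0.2, 91.8]
wrist_force: [0.7, -0.6, -0.5]
grip_width: 0.0852
grasp_force: 0.0
```

```bash
python3 go.py .6598 .0535 .2 86
python3 - <<'E'
from h import *
c=imaging.camera("scene"); cv2.imwrite("pics/s3.png",cv2.resize(c["color"][120:300,80:400],None,fx=2,fy=2))
E
```

```text
t 8.45 pos [ 0.4684 -0.2132  0.2052] rot [179.56   0.22  91.78] w 0.0852 grip 0.0
row cm: [26.06 19.95  0.52] turn 0.101
```

View pics/s3.png

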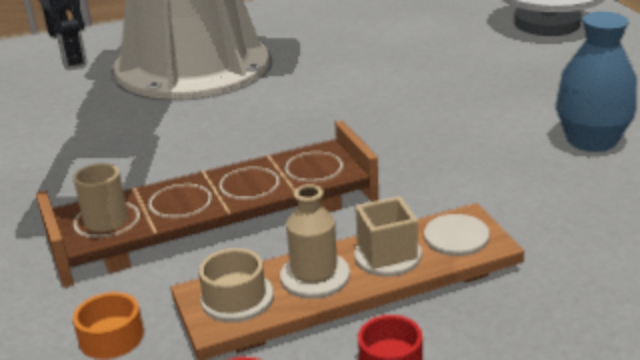

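The tumbler stands upright at (102,205) in the first ring. The planter is next.

>>> send_rows(
  motion=[
    [3,2.3,0,0],
    [7,5.3,0,0],
    [11,8.4,0,0.1],
    [15,11.5,0,0.1],
    [19,14.5,0,0.1],
    [22.5,17.2,0,0.1],
    [25,19.2,0,0.1],
    [26.1,20,0.5,0.1],
    [26.1,20,0.5,0.1],
    [26.1,20,5,0.1],
    [26.1,20,5,0.1],
    [26.1,20,5,0.1],
  ],
)

```text
clock: 9.7
position: [0.6558, 0.0538, 0.1494]
tool_rot: [-179.8, 0.0, 86.0]
wrist_force: [0.2, -0.0, 0.2]
grip_width: 0.0855
grasp_force: 0.0
```

```bash
python3 go.py .6598 .0535 .047 86
python3 - <<'E'
import runpy; runpy.run_path("h.py")
from h import *
c=imaging.camera("top"); W=world(c)
# tumbler on rack: rim at .102
P=W[225:275,390:440].reshape(-1,3); k=(P[:,2]>.095)&(P[:,2]<.108); print("tumbler rim",k.sum(),((P[k].min(0)+P[k].max(0))/2).round(4),np.ptp(P[k],axis=0).round(3))
E
```

```text
t 9.7 pos [0.6558 0.0538 0.1494] rot [-1.7981e+02  4.0000e-02  8.5980e+01] w 0.0855 grip 0.0
row cm: [ 0.    0.4  10.24] turn -0.0
tumbler rim 102 [ 0.466  -0.2112  0.101 ] [0.045 0.045 0.01 ]
```

>>> send_rows(
  motion=[
    [0,0.2,4,0],
    [0,0.2,8,0],
    [0,0.2,9.8,0],
    [0,0.2,10.2,0],
    [0,0.2,10.2,0],
    [0,0.2,10.2,0],
  ],
)

```text
clock: 10.35
position: [0.661, 0.0549, 0.0503]
tool_rot: [179.8, -0.0, 86.0]
wrist_force: [-0.5, -0.1, 1.2]
grip_width: 0.0853
grasp_force: 0.0
```

>>> send_rows(
  motion=[
    [0,0,0,0],
    [0,0,0,0],
    [0,0,0,0],
    [0,0,0,0],
    [0,0,0,0],
    [0,0,0,0],
    [0,0,0,0],
  ],
  gripper=4.0,
)

```text
clock: 11.05
position: [0.6601, 0.0551, 0.0494]
tool_rot: [179.9, -0.0, 86.0]
wrist_force: [-2.2, 0.2, 8.4]
grip_width: 0.0502
grasp_force: 40.7
```

>>> send_rows(
  motion=[
    [0,0,-1,0],
    [0,0,-4,0],
    [0,0,-8,0],
    [0,0,-12,0],
    [0,0,-15,0],
    [0,0,-15,0],
  ],
)

```text
clock: 11.65
position: [0.6623, 0.0553, 0.2039]
tool_rot: [179.5, -0.1, 86.1]
wrist_force: [0.1, -0.4, -1.7]
grip_width: 0.0502
grasp_force: 42.4
```

```bash
python3 go.py .462 -.1258 .2 90
```

```text
t 11.65 pos [0.6623 0.0553 0.2039] rot [ 1.7952e+02 -7.0000e-02  8.6050e+01] w 0.0502 grip 42.4
row cm: [-19.45 -18.74   0.39] turn -0.069
```

>>> send_rows(
  motion=[
    [-3,-3,0,0],
    [-6,-5.8,0,0],
    [-9,-8.6,0,0],
    [-12,-11.5,0,-0.07],
    [-15,-14.4,0,-0.07],
    [-17.5,-16.8,0,-0.07],
    [-19,-18.3,0,-0.07],
    [-19.3,-18.5,0.4,-0.07],
    [-19.3,-18.5,0.4,-0.07],
    [-19.3,-18.5,3,-0.07],
    [-19.3,-18.5,6,-0.07],
    [-19.3,-18.5,9,-0.07],
  ],
)

```text
clock: 12.85
position: [0.4628, -0.124, 0.107]
tool_rot: [179.9, 0.0, 90.1]
wrist_force: [0.8, -0.4, -2.7]
grip_width: 0.0501
grasp_force: 42.6
```

```bash
python3 go.py .462 -.1243 .0514 90
```

```text
t 12.85 pos [ 0.4628 -0.124   0.107 ] rot [179.93   0.    90.11] w 0.0501 grip 42.6
row cm: [-0.03 -0.08  5.56] turn 0.002
```

>>> send_rows(
  motion=[
    [0,0,2,0],
    [0,0,3.5,0],
    [0,0,4.6,0],
    [0,0,5,0],
    [0,0,5,0],
    [0,0,5,0],
    [0,0,5,0],
  ],
)

```text
clock: 13.55
position: [0.4623, -0.1249, 0.0587]
tool_rot: [179.9, 0.0, 90.1]
wrist_force: [-0.8, -0.4, -0.9]
grip_width: 0.0503
grasp_force: 42.6
```

>>> send_rows(
  motion=[
    [0,0,0.3,0],
    [0,0,0.5,0],
    [0,0,0.6,0],
    [0,0,0.7,0],
    [0,0,0.7,0],
    [0,0,0.7,0],
  ],
)

```text
clock: 14.15
position: [0.4615, -0.1248, 0.0514]
tool_rot: [-180.0, -0.0, 90.1]
wrist_force: [-1.6, 0.8, 4.6]
grip_width: 0.0502
grasp_force: 43.4
```

>>> send_rows(
  motion=[
    [0,0,0,0],
    [0,0,0,0],
    [0,0,0,0],
    [0,0,0,0],
  ],
  gripper=6.2,
)

```text
clock: 14.55
position: [0.4617, -0.1248, 0.051]
tool_rot: [180.0, 0.0, 90.1]
wrist_force: [-1.0, -0.4, -0.5]
grip_width: 0.0621
grasp_force: 0.0
```

>>> send_rows(
  motion=[
    [0,0,0,0],
    [0,0,-0.5,0],
    [0,0,-3,0],
    [0,0,-7,0],
    [0,0,-11,0],
    [0,0,-15,0],
    [0,0,-15,0],
  ],
  gripper=8.54,
)

```text
clock: 15.25
position: [0.4649, -0.1257, 0.2066]
tool_rot: [179.5, 0.1, 90.1]
wrist_force: [0.3, 0.4, 0.3]
grip_width: 0.085
grasp_force: 0.0
```

```bash
python3 go.py .6602 -.031 .2 90
```

```text
t 15.25 pos [ 0.4649 -0.1257  0.2066] rot [1.7949e+02 1.4000e-01 9.0050e+01] w 0.085 grip 0.0
row cm: [ 9.45 19.54  0.66] turn 0.001
```

>>> send_rows(
  motion=[
    [2,4,0,0],
    [4,8,0,0],
    [6,12,0,0],
    [8,16,0,0],
    [9,18.6,0,0],
    [9.4,19.4,0.5,0],
    [9.4,19.4,0.5,0],
    [9.4,19.4,0.5,0],
    [9.4,19.4,0.5,0],
  ],
)

```text
clock: 16.15
position: [0.6542, -0.0313, 0.196]
tool_rot: [-180.0, 0.0, 90.0]
wrist_force: [-0.4, -0.5, -0.4]
grip_width: 0.0854
grasp_force: 0.0
```

```bash
python3 go.py .6602 -.0312 .072 90
python3 - <<'E'
from h import *
c=imaging.camera("scene"); cv2.imwrite("pics/s4.png",cv2.resize(c["color"][120:300,80:400],None,fx=2,fy=2))
c=imaging.camera("top"); W=world(c)
P=W[225:275,360:395].reshape(-1,3); k=(P[:,2]>.084)&(P[:,2]<.096)&(P[:,1]>-.165); print("planter rim",k.sum(),((P[k].min(0)+P[k].max(0))/2).round(4),np.ptp(P[k],axis=0).round(3))
E
```

```text
t 16.15 pos [ 0.6542 -0.0313  0.196 ] rot [-1.7995e+02  1.0000e-02  9.0020e+01] w 0.0854 grip 0.0
row cm: [1.00e-02 6.00e-01 1.24e+01] turn 0.0Traceback (most recent call last):
  File "<stdin>", line 4, in <module>
    return umr_minimum(a, axis, None, out, keepdims, initial, where)
ValueError: zero-size array to reduction operation minimum which has no identity
```

View pics/s4.png

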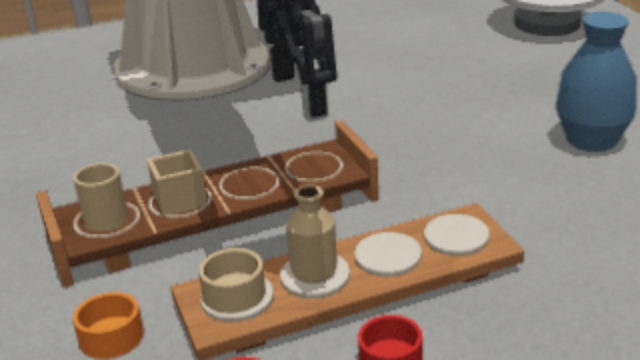

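The planter stands upright at (177,182). The gripper is above the vase, with both fingers clear of it.

>>> send_rows(
  motion=[
    [0,0.3,3,0],
    [0,0.3,6,0],
    [0,0.3,9,0],
    [0,0.3,11.5,0],
    [0,0.3,12.5,0],
    [0,0.3,12.5,0],
    [0,0.3,12.5,0],
    [0,0.3,12.5,0],
  ],
)

```text
clock: 17.05
position: [0.6597, -0.0307, 0.0728]
tool_rot: [179.8, 0.0, 90.1]
wrist_force: [-0.2, 0.4, 0.4]
grip_width: 0.0857
grasp_force: 0.0
```

```bash
python3 go.py .6602 -.0312 .072 90
python3 - <<'E'
from h import *
c=imaging.camera("scene"); cv2.imwrite("pics/s5.png",cv2.resize(c["color"][140:290,160:310],None,fx=4,fy=4))
E
```

```text
t 17.05 pos [ 0.6597 -0.0307  0.0728] rot [1.7985e+02 1.0000e-02 9.0050e+01] w 0.0857 grip 0.0
row cm: [-0.05  0.05  0.08] turn 0.001
```

View pics/s5.png

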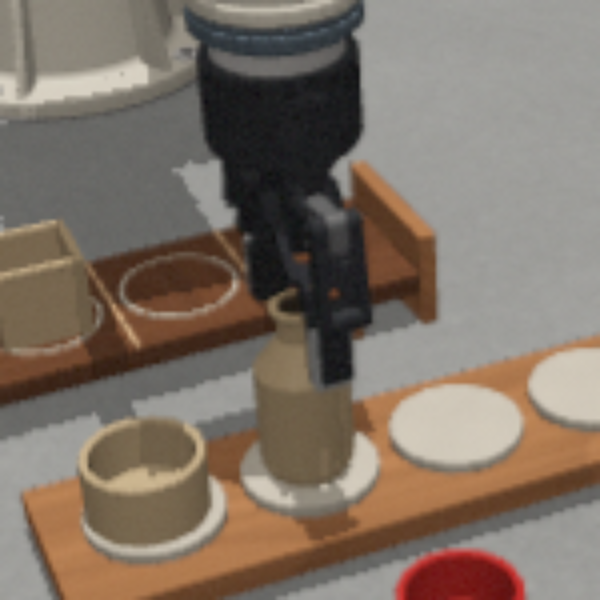

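The fingers straddle the vase at (305,380), clear of the lip and high on the straight body. I'll go 3 mm lower, then grip.

>>> send_rows(
  motion=[
    [0,0,0.2,0],
    [0,0,0.3,0],
    [0,0,0.3,0],
  ],
)

```text
clock: 17.4
position: [0.6584, -0.0305, 0.068]
tool_rot: [180.0, 0.0, 90.1]
wrist_force: [0.3, -1.0, -0.3]
grip_width: 0.0855
grasp_force: 0.0
```

>>> send_rows(
  motion=[
    [0,0,0,0],
    [0,0,0,0],
    [0,0,0,0],
    [0,0,0,0],
    [0,0,0,0],
    [0,0,0,0],
    [0,0,0,0],
  ],
  gripper=4.0,
)

```text
clock: 18.1
position: [0.6592, -0.0306, 0.0689]
tool_rot: [179.9, 0.0, 90.1]
wrist_force: [0.5, 0.4, 6.3]
grip_width: 0.0441
grasp_force: 33.9
```

>>> send_rows(
  motion=[
    [0,0,-0.5,0],
    [0,0,-2,0],
    [0,0,-5,0],
    [0,0,-8,0],
    [0,0,-11,0],
    [0,0,-13,0],
    [0,0,-13,0],
  ],
)

```text
clock: 18.8
position: [0.6604, -0.0306, 0.2023]
tool_rot: [179.7, 0.0, 90.1]
wrist_force: [1.0, -0.2, -0.1]
grip_width: 0.0402
grasp_force: 0.0
```

```bash
python3 go.py .4597 -.041 .2 91.8;python3 - <<'E'
from h import *
c=imaging.camera("scene"); cv2.imwrite("pics/s6.png",cv2.resize(c["color"][90:290,80:380],None,fx=2,fy=2))
E
```

```text
t 18.8 pos [ 0.6604 -0.0306  0.2023] rot [1.7967e+02 2.0000e-02 9.0060e+01] w 0.0402 grip 0.0
row cm: [ -1.02 -20.07   0.23] turn -0.03
```

View pics/s6.png

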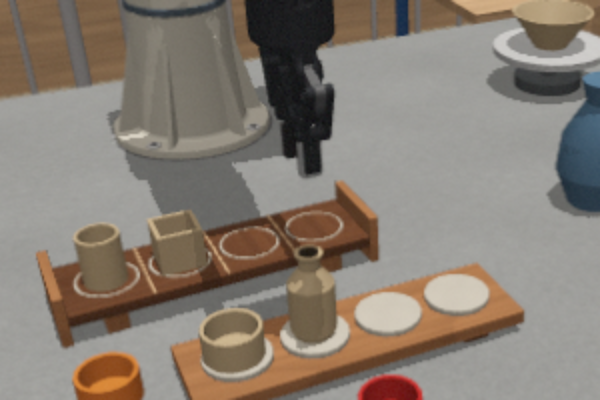

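The fingers slid up over the sloping shoulder and the vase still stands at (312,300). The pads appear to sit higher than I assumed, so I'll measure the fingertip height from depth now.

Run:
```python
from h import *
p=ctrl.observe()["position"]; print(p)
for n in("scene","top"):
    c=imaging.camera(n); W=world(c); im=c["color"]
    m=(np.hypot(W[...,0]-p[0],W[...,1]-p[1])<.08)&(W[...,2]>.15)&(W[...,2]<.45)
    P=W[m]; print(n,m.sum(), "z pct",np.percentile(P[:,2],[0,1,3,5,10,50]).round(3)); 
    k=P[:,2]<np.percentile(P[:,2],3); print(np.c_[P[k]].round(3)[:8])
    if n=="scene": 
        for lo in np.arange(.16,.30,.01):
            q=P[(P[:,2]>=lo)&(P[:,2]<lo+.01)]
            if len(q): print(round(lo,2),len(q),q.min(0).round(3),q.max(0).round(3))
```

```text
[ 0.65926804 -0.03058052  0.20003955]
scene 4046 z pct [0.233 0.239 0.249 0.257 0.282 0.377]
[[ 0.633 -0.043  0.248]
 [ 0.637 -0.036  0.248]
 [ 0.638 -0.032  0.248]
 [ 0.638 -0.031  0.248]
 [ 0.632 -0.043  0.246]
 [ 0.638 -0.04   0.247]
 [ 0.637 -0.038  0.247]
 [ 0.639 -0.037  0.247]]
0.23 47 [ 0.633 -0.043  0.233] [ 0.689 -0.022  0.239]
0.24 87 [ 0.632 -0.043  0.24 ] [ 0.693 -0.021  0.25 ]
0.25 101 [ 0.634 -0.043  0.25 ] [ 0.694 -0.021  0.26 ]
0.26 88 [ 0.635 -0.043  0.26 ] [ 0.695 -0.021  0.27 ]
0.27 60 [ 0.612 -0.045  0.27 ] [ 0.708 -0.021  0.28 ]
0.28 153 [ 0.607 -0.046  0.28 ] [ 0.713 -0.02   0.29 ]
0.29 111 [ 0.602 -0.048  0.29 ] [ 0.717 -0.02   0.3  ]
top 145 z pct [0.364 0.366 0.371 0.374 0.38  0.434]
[[ 0.63  -0.052  0.367]
 [ 0.629 -0.051  0.364]
 [ 0.626 -0.046  0.367]
 [ 0.623 -0.04   0.37 ]
 [ 0.624 -0.043  0.366]]
```

The lowest finger points are at z = 0.233 while the reported TCP z is 0.200. The true tips are therefore about 30 mm above the reported TCP, and both pictures agree. I'll correct for this: the vase grasp goes to reported TCP z of about 0.042, which keeps the gripper body just above the lip.

>>> send_rows(
  motion=[
    [0,0,0,0],
    [0,0,0,0],
    [0,0,0,0],
    [0,0,0,0],
    [0,0,0,0],
    [0,0,3,0],
    [0,0,6,0],
    [0,0,9,0],
    [0,0,12,0],
    [0,0,13,0],
    [0,0,13,0],
    [0,0,13,0],
  ],
  gripper=8.54,
)

```text
clock: 20.15
position: [0.6594, -0.0306, 0.0692]
tool_rot: [179.9, 0.0, 90.1]
wrist_force: [0.1, -0.5, 0.0]
grip_width: 0.0856
grasp_force: 0.0
```

>>> send_rows(
  motion=[
    [0,0,1,0],
    [0,0,2,0],
    [0,0,2.6,0],
    [0,0,2.6,0],
    [0,0,2.6,0],
  ],
)

```text
clock: 20.65
position: [0.6584, -0.0306, 0.0418]
tool_rot: [-180.0, 0.0, 90.1]
wrist_force: [-0.9, 0.2, -0.5]
grip_width: 0.0857
grasp_force: 0.0
```

```bash
python3 go.py .6602 -.0312 .042 90
python3 - <<'E'
from h import *
c=imaging.camera("scene"); cv2.imwrite("pics/s7.png",cv2.resize(c["color"][140:290,160:310],None,fx=4,fy=4))
E
```

```text
t 20.65 pos [ 0.6584 -0.0306  0.0418] rot [-179.98    0.     90.06] w 0.0857 grip 0.0
row cm: [-0.06  0.18 -0.02] turn 0.001
```

View pics/s7.png

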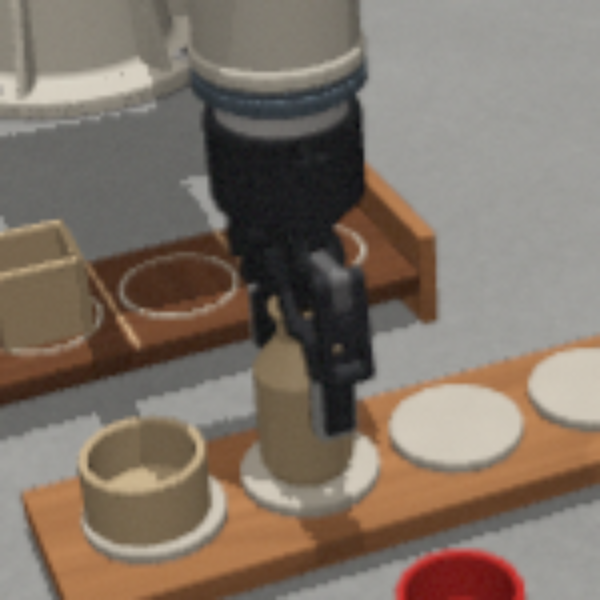

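The fingertip is now at (335,435), level with the middle of the straight body, and there is no contact force on the lip. I'll grip and make a small test lift.

>>> send_rows(
  motion=[
    [0,0,0,0],
    [0,0,0,0],
    [0,0,0,0],
    [0,0,0,0],
    [0,0,0,0],
    [0,0,0,0],
    [0,0,0,0],
    [0,0,0,0],
  ],
  gripper=4.0,
)

```text
clock: 21.5
position: [0.6589, -0.0306, 0.0425]
tool_rot: [180.0, 0.0, 90.1]
wrist_force: [-0.7, -0.3, 4.8]
grip_width: 0.0483
grasp_force: 41.7
```

>>> send_rows(
  motion=[
    [0,0,-0.5,0],
    [0,0,-1,0],
    [0,0,-1.5,0],
    [0,0,-1.5,0],
  ],
)

```text
clock: 21.9
position: [0.659, -0.0306, 0.0578]
tool_rot: [179.9, 0.0, 90.1]
wrist_force: [-0.0, 1.2, -1.3]
grip_width: 0.0488
grasp_force: 41.8
```

>>> send_rows(
  motion=[
    [0,0,-3,0],
    [0,0,-7,0],
    [0,0,-11,0],
    [0,0,-14,0],
    [-0.2,-3,-14,0],
    [-0.4,-6.5,-14,0],
    [-0.6,-10,-14,-0.03],
    [-0.8,-13.5,-14,-0.03],
    [-1,-17,-14,-0.03],
    [-1,-19,-14,-0.03],
    [-1,-19.9,-14,-0.03],
    [-1,-19.9,-14,-0.03],
  ],
)

```text
clock: 23.1
position: [0.4591, -0.0407, 0.1973]
tool_rot: [180.0, 0.0, 91.8]
wrist_force: [-0.2, 0.5, -0.8]
grip_width: 0.0487
grasp_force: 42.3
```

>>> send_rows(
  motion=[
    [0,0,0,0],
    [0,0,3,0],
    [0,0,6,0],
    [0,0,9,0],
    [0,0,11.5,0],
    [0,0,13,0],
    [0,0,13,0],
    [0,0,13,0],
  ],
)

```text
clock: 23.9
position: [0.4605, -0.0408, 0.067]
tool_rot: [-180.0, -0.0, 91.8]
wrist_force: [-1.1, -0.5, -1.3]
grip_width: 0.0488
grasp_force: 42.2
```

```bash
python3 go.py .4597 -.0403 .0445 91.8
python3 - <<'E'
from h import *
c=imaging.camera("scene"); cv2.imwrite("pics/s8.png",cv2.resize(c["color"][120:300,80:400],None,fx=2,fy=2))
E
```

```text
t 23.9 pos [ 0.4605 -0.0408  0.067 ] rot [-179.99   -0.     91.78] w 0.0488 grip 42.2
row cm: [ 0.05 -0.08  2.25] turn -0.0
```

View pics/s8.png

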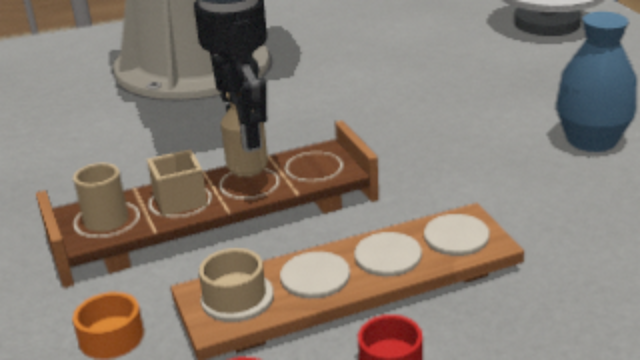

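The vase hangs upright above the third ring, at (245,145) over (249,183). I'll lower it the last 22 mm slowly.

>>> send_rows(
  motion=[
    [0,0,0.8,0],
    [0,0,1.5,0],
    [0,0,1.9,0],
    [0,0,2.1,0],
    [0,0,2.2,0],
    [0,0,2.2,0],
    [0,0,2.2,0],
  ],
)

```text
clock: 24.65
position: [0.4597, -0.0408, 0.0451]
tool_rot: [180.0, 0.0, 91.8]
wrist_force: [-0.3, 0.1, -1.7]
grip_width: 0.0483
grasp_force: 42.3
```

>>> send_rows(
  motion=[
    [0,0,0.1,0],
    [0,0,0.15,0],
    [0,0,0.15,0],
  ],
)

```text
clock: 24.95
position: [0.4598, -0.0408, 0.0444]
tool_rot: [180.0, 0.0, 91.8]
wrist_force: [-3.4, 0.9, 12.9]
grip_width: 0.0485
grasp_force: 43.7
```

>>> send_rows(
  motion=[
    [0,0,0,0],
    [0,0,0,0],
    [0,0,0,0],
    [0,0,0,0],
  ],
  gripper=6.2,
)

```text
clock: 25.35
position: [0.4595, -0.0408, 0.0434]
tool_rot: [-180.0, 0.0, 91.8]
wrist_force: [-0.1, 0.7, -0.0]
grip_width: 0.0618
grasp_force: 0.0
```

>>> send_rows(
  motion=[
    [0,0,0,0],
    [0,0,0,0],
    [0,0,0,0],
    [0,0,-1,0],
    [0,0,-4,0],
    [0,0,-8,0],
    [0,0,-12,0],
    [0,0,-15,0],
    [0,0,-15,0],
  ],
  gripper=8.54,
)

```text
clock: 26.25
position: [0.4623, -0.041, 0.1983]
tool_rot: [179.5, 0.1, 91.8]
wrist_force: [0.5, 0.2, 0.0]
grip_width: 0.0856
grasp_force: 0.0
```

```bash
python3 go.py .659 -.116 .2 90
```

```text
t 26.25 pos [ 0.4623 -0.041   0.1983] rot [1.7955e+02 6.0000e-02 9.1780e+01] w 0.0856 grip 0.0
row cm: [-8.11 19.43 -0.17] turn 0.031
```

Now the dish at (0.659, -0.116), to be gripped at reported TCP z of about 0.010.

>>> send_rows(
  motion=[
    [-1.6,3.9,0,0],
    [-3.2,7.8,0,0],
    [-4.9,11.7,0,0.03],
    [-6.5,15.6,0,0.03],
    [-7.7,18.4,0,0.03],
    [-8.1,19.4,0,0.03],
    [-8.1,19.4,3,0.03],
    [-8.1,19.4,7,0.03],
    [-8.1,19.4,11,0.03],
    [-8.1,19.4,14,0.03],
    [-8.1,19.4,14,0.03],
    [-8.1,19.4,14,0.03],
  ],
)

```text
clock: 27.45
position: [0.6553, -0.1154, 0.0538]
tool_rot: [-179.9, -0.0, 90.1]
wrist_force: [-0.1, 0.9, 0.5]
grip_width: 0.0854
grasp_force: 0.0
```

```bash
python3 go.py .659 -.116 .010 90
python3 - <<'E'
from h import *
c=imaging.camera("scene"); W=world(c); P=W[(abs(W[...,0]-.66)<.08)&(abs(W[...,1]+.116)<.02)&(W[...,2]>.079)&(W[...,2]<.3)]; print("tips z",np.sort(P[:,2])[:5].round(3))
E
```

```text
t 27.45 pos [ 0.6553 -0.1154  0.0538] rot [-1.7993e+02 -1.0000e-02  9.0070e+01] w 0.0854 grip 0.0
row cm: [-0.06  0.37  4.38] turn 0.001
tips z [0.098 0.098 0.099 0.099 0.099]
```

>>> send_rows(
  motion=[
    [0,0.2,1.5,0],
    [0,0.2,3,0],
    [0,0.2,3.9,0],
    [0,0.2,4.2,0],
    [0,0.2,4.2,0],
    [0,0.2,4.2,0],
  ],
)

```text
clock: 28.1
position: [0.6581, -0.1158, 0.0116]
tool_rot: [180.0, 0.0, 90.1]
wrist_force: [-0.7, 0.7, 0.4]
grip_width: 0.0853
grasp_force: 0.0
```

>>> send_rows(
  motion=[
    [0,0,0,0],
    [0,0,0,0],
    [0,0,0,0],
    [0,0,0,0],
    [0,0,0,0],
    [0,0,0,0],
    [0,0,0,0],
  ],
  gripper=5.5,
)

```text
clock: 28.8
position: [0.6585, -0.1158, 0.0125]
tool_rot: [179.9, 0.0, 90.1]
wrist_force: [-1.5, 0.1, 5.8]
grip_width: 0.0634
grasp_force: 44.0
```

>>> send_rows(
  motion=[
    [0,0,-0.5,0],
    [0,0,-1,0],
    [0,0,-1.5,0],
    [0,0,-1.5,0],
  ],
)

```text
clock: 29.2
position: [0.6585, -0.1158, 0.0274]
tool_rot: [179.9, 0.0, 90.1]
wrist_force: [0.7, 0.6, -1.5]
grip_width: 0.0635
grasp_force: 44.3
```

>>> send_rows(
  motion=[
    [0,0,-4,0],
    [0,0,-8,0],
    [0,0,-12,0],
    [0,0,-16,0],
    [2,-2.5,-16.5,0],
    [5,-6.3,-16.5,0],
    [8,-10.1,-16.5,0],
    [11,-13.9,-16.5,-0.03],
    [14,-17.7,-16.5,-0.03],
    [15.6,-19.6,-16.5,-0.03],
    [16,-20.2,-16.5,-0.03],
    [16,-20.2,-16.5,-0.03],
  ],
)

```text
clock: 30.4
position: [0.4556, 0.0444, 0.1918]
tool_rot: [180.0, 0.0, 91.9]
wrist_force: [0.8, 0.5, -0.8]
grip_width: 0.0633
grasp_force: 45.3
```

>>> send_rows(
  motion=[
    [0,0,0,0],
    [0,0,3,0],
    [0,0,6,0],
    [0,0,9,0],
    [0,0,12,0],
    [0,0,14.5,0],
    [0,0,15,0],
    [0,0,15,0],
    [0,0,15,0],
  ],
)

```text
clock: 31.3
position: [0.457, 0.0438, 0.0423]
tool_rot: [179.9, -0.0, 91.7]
wrist_force: [-0.2, 0.0, -1.8]
grip_width: 0.063
grasp_force: 45.2
```

```bash
python3 go.py .4568 .0444 .0145 91.8
```

```text
t 31.3 pos [0.457  0.0438 0.0423] rot [179.93  -0.    91.75] w 0.063 grip 45.2
row cm: [ 0.06 -0.02  2.78] turn -0.001
```

>>> send_rows(
  motion=[
    [0,0,1,0],
    [0,0,1.8,0],
    [0,0,2.3,0],
    [0,0,2.6,0],
    [0,0,2.7,0],
    [0,0,2.7,0],
    [0,0,2.7,0],
  ],
)

```text
clock: 32.0
position: [0.4559, 0.0441, 0.0145]
tool_rot: [180.0, -0.0, 91.8]
wrist_force: [0.0, -0.5, -1.0]
grip_width: 0.0631
grasp_force: 45.3
```

>>> send_rows(
  motion=[
    [0,0,0.1,0],
    [0,0,0.1,0],
    [0,0,0.2,0],
    [0,0,0.2,0],
  ],
)

```text
clock: 32.4
position: [0.456, 0.0442, 0.0142]
tool_rot: [180.0, -0.0, 91.8]
wrist_force: [-9.4, -0.0, 32.2]
grip_width: 0.0635
grasp_force: 48.3
```

Firm contact, so I'll release.

>>> send_rows(
  motion=[
    [0,0,-0.1,0],
    [0,0,-0.1,0],
    [0,0,-0.1,0],
    [0,0,-0.1,0],
  ],
  gripper=7.2,
)

```text
clock: 32.8
position: [0.4557, 0.0441, 0.0133]
tool_rot: [-180.0, 0.0, 91.8]
wrist_force: [-0.4, -0.3, 0.4]
grip_width: 0.072
grasp_force: 0.0
```

>>> send_rows(
  motion=[
    [0,0,0,0],
    [0,0,0,0],
    [0,0,-1,0],
    [0,0,-4,0],
    [0,0,-8,0],
    [0,0,-12,0],
    [0,0,-16,0],
    [0,0,-20,0],
    [0,0,-22,0],
    [0,0,-22,0],
  ],
  gripper=8.54,
)

```text
clock: 33.8
position: [0.4576, 0.0443, 0.2373]
tool_rot: [179.6, -0.0, 91.8]
wrist_force: [-0.0, -0.6, -0.5]
grip_width: 0.0856
grasp_force: 0.0
```

>>> send_rows(
  motion=[
    [8,4,0,0],
    [8,8,0,0],
    [8,12,0,0],
    [8,16,0,0],
    [8,20,0,0],
    [8,24,0,0],
    [8,24,0,0],
  ],
)

```text
clock: 34.5
position: [0.6962, 0.1313, 0.2309]
tool_rot: [-180.0, 0.0, 91.7]
wrist_force: [0.8, 0.2, 0.2]
grip_width: 0.0855
grasp_force: 0.0
```

Run:
```python
from h import *
c=imaging.camera("top"); W=world(c); im=c["color"]; Y=np.array([-.0318,1])/np.hypot(1,.0318); X=np.array([Y[1],-Y[0]])
for n,b,zt in(("dish",(.4568,.0442),.076),("vase",(.4597,-.0406),.140),("planter",(.462,-.1256),.090),("tumbler",(.4649,-.2105),.102)):
    m=(np.hypot(W[...,0]-b[0],W[...,1]-b[1])<.042)&(abs(W[...,2]-zt)<.006)
    v,u=np.nonzero(m); R=ray(c,np.c_[u,v],zt)[:,:2]
    if len(R)<5: print(n,"few",len(R)); continue
    q=cv2.minAreaRect((R*1000).astype(np.float32)); d=np.array(q[0])/1000-b
    print(n,len(R),"z",np.median(W[m][:,2]).round(4),"size",np.round(q[1],1),"off x,y mm",round(1000*d@X,1),round(1000*d@Y,1))
s=imaging.camera("scene"); cv2.imwrite("pics/end.png",s["color"]); print(ctrl.observe()["clock"])
```

```text
Traceback (most recent call last):
  File "h.py", line 19, in ray
    p=cv2.undistortPoints(np.array(uv,float).reshape(-1,1,2),K,np.array([c["k1"],0,0,0,0.])).reshape(-1,2)
      ~~~~~~~~~~~~~~~~~~~^^^^^^^^^^^^^^^^^^^^^^^^^^^^^^^^^^^^^^^^^^^^^^^^^^^^^^^^^^^^^^^^^^^
cv2.error: OpenCV(4.12.0) /io/opencv/modules/calib3d/src/undistort.dispatch.cpp:347: error: (-215:Assertion failed) CV_IS_MAT(_src) && CV_IS_MAT(_dst) && (_src->rows == 1 || _src->cols == 1) && (_dst->rows == 1 || _dst->cols == 1) && _src->cols + _src->rows - 1 == _dst->rows + _dst->cols - 1 && (CV_MAT_TYPE(_src->type) == CV_32FC2 || CV_MAT_TYPE(_src->type) == CV_64FC2) && (CV_MAT_TYPE(_dst->type) == CV_32FC2 || CV_MAT_TYPE(_dst->type) == CV_64FC2) in function 'cvUndistortPointsInternal'
```

The arm hides the view, so I'll move it up and to the side.

>>> send_rows(
  motion=[
    [0,0,-5,0],
    [0,0,-10,0],
    [0,0,-15,0],
    [2.5,-4.5,-17,0],
    [5,-9,-17,0],
    [7.5,-13.5,-17,0],
    [10,-18,-17,0],
    [12.5,-22.5,-17,0],
    [15,-27,-17,0],
    [17.5,-31.5,-17,0],
    [20,-36,-17,0],
    [22,-40,-17,0],
  ],
)

```text
clock: 35.75
position: [0.2926, 0.3342, 0.4028]
tool_rot: [-180.0, 0.0, 91.8]
wrist_force: [0.1, 0.8, 0.2]
grip_width: 0.085
grasp_force: 0.0
```

```bash
cat > fin.py <<'E'
from h import *
c=imaging.camera("top"); W=world(c); Y=np.array([-.0318,1])/np.hypot(1,.0318); X=np.array([Y[1],-Y[0]])
for n,b,zt in(("dish",(.4568,.0442),.076),("vase",(.4597,-.0406),.140),("planter",(.462,-.1256),.090),("tumbler",(.4649,-.2105),.102)):
    m=(np.hypot(W[...,0]-b[0],W[...,1]-b[1])<.042)&(abs(W[...,2]-zt)<.006)
    v,u=np.nonzero(m)
    if len(v)<5: print(n,"few",len(v)); continue
    R=ray(c,np.c_[u,v],zt)[:,:2]
    q=cv2.minAreaRect((R*1000).astype(np.float32)); d=np.array(q[0])/1000-b
    print(n,len(R),"z",np.median(W[m][:,2]).round(4),"size",np.round(q[1],1),"off x,y mm",round(1000*d@X,1),round(1000*d@Y,1))
s=imaging.camera("scene"); cv2.imwrite("pics/end.png",s["color"]); print(ctrl.observe()["clock"],ctrl.observe()["position"])
E
python3 fin.py
```

```text
dish 147 z 0.0754 size [60.9 63. ] off x,y mm 0.2 -2.4
vase 117 z 0.1402 size [28.6 26. ] off x,y mm 0.7 0.4
planter 171 z 0.0897 size [54.  49.9] off x,y mm 0.1 1.1
tumbler 105 z 0.1009 size [45.1 46.9] off x,y mm 1.0 -0.3
35.85 [0.28988778 0.3355923  0.40308674]
```

View pics/end.png

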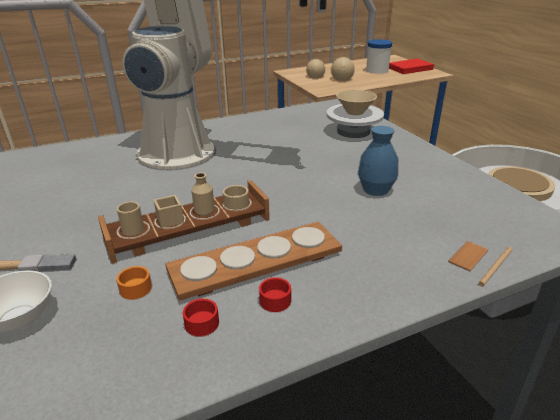

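The tumbler (130,220), planter (169,212), vase (204,197) and dish (236,197) all stand upright in their rings, within 3 mm of centre. The blue vase is still at (378,165). I'll let the arm settle, then hand in.

>>> send_rows(
  motion=[
    [0,0,0,0],
    [0,0,0,0],
    [0,0,0,0],
    [0,0,0,0],
    [0,0,0,0],
  ],
)

```text
clock: 36.35
position: [0.2962, 0.3343, 0.4033]
tool_rot: [-180.0, 0.0, 91.7]
wrist_force: [0.5, -0.1, -1.0]
grip_width: 0.0853
grasp_force: 0.0
```

```bash
python3 -c "
from workcell import ctrl
print(ctrl.job_done())"
```

```text
the job is handed in; nothing more can be done
None
```

I handed the job in at about 36 s of the 104 s allowed: all four pieces stand upright on the rack in reverse order, each measured within 3 mm of its ring centre, and the blue vase looked unmoved in the last picture; no verdict was returned.

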